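Sweep the blue caps into the catch tray

ROBOT

A 6-joint arm with a two-finger parallel gripper is mounted at the origin on the work surface. World frame = base frame: x ahead of the robot, y to its left, z up, the work surface at z = 0. Lengths are in mm, angles in rad, forces in N, time in s.
With the tool pointing down it reaches from about 325 to 1000 mm from the base axis. Payload 5.1 kg.
Tool frame: the origin (TCP) lies on the centre line of the jaws, within the pads' length; the fingertips stand 25 mm ahead of it and the grasp point (between the pads) lies 6 mm ahead of it (env.finger_overhang is the x of the fingertips in the tool frame, in mm); x points along the fingers, y is the direction in which the jaws open and shut, and the axes are right-handed (so a half turn about x gives the same grasp; the last joint's range is limited). The gripper opens to 85 mm and grips with 20 to 120 N. Pads are 22 mm wide; open, the fingers measure 114 mm over their backs; the gripper's body (76 mm by 85 mm) begins 54 mm behind the grasp point. The pads swing forward as they close: fully open they stand 13 mm farther back than shut.
Start: joints at [1.077, 0.124, 1.65, -0, 1.367, -0.083], TCP at [259.592, 595.9, 256.322] pointing down, gripper open.
Joint ranges: [-2.61, 2.61], [-1.02, 2.33], [0.03, 2.71], [-1.35, 4.49], [0.32, 2.68], [-2.91, 2.91]. Speed limits (rad/s): [2.57, 2.57, 3.14, 3.14, 3.14, 3.14].

INTERFACE

Orientations are given as a unit quaternion [x, y, z, w].
In Python, from cell import env gives the robot as it stands. The module is installed in compiled form; this text tells all that it offers.
- The arm moves only by the shell command python3 -m pendant 'ROWS'. ROWS is JSON, a list of rows, each a list of 7 numbers: the shift along the tool's x, y, z in mm, then the turn, a rotation vector about the tool's x, y, z in degrees, then the gripper command: -1 is fully open, 1 is shut, values between are in proportion. In form: [[x, y, z, wx, wy, wz, fingers], ...]. A call has 1 to 10 rows; each row is the pose to reach, as a shift and turn from the pose measured when the call began, along the tool's axes at that moment; what a row does not reach only later rows make up. A row lasts 1/10 s, in which the tool goes at most 50 mm and 8.59 degrees, less where a joint would pass 70% of its speed; a pose out of reach is approached as far as the arm can. A call with a gripper value outside its range is refused whole. The fingers move at their own pace and stop on an object; the grip force is fixed at half the most. Time passes only in rows, so rows that repeat a pose let the fingers close. It gives the time, the measured TCP pose, the force and the opening at its end, in the units of the state.
- env.state(): the state, without advancing time (a new reading comes with each control period).
- env.capture(name): name is "side" or "top" or "wrist"; returns (picture, depth): 420x560x3 uint8, red, green, blue; 420x560 float32, mm along the optical axis (not along the pixel's ray), 0 where there is no reading.
- env.camera_model(name): a dict with "camera_matrix" (3x3 intrinsics, pixels), "D" ([k1, k2, p1, p2, k3] as OpenCV has them; the pictures are not rectified), "R" (3x3) and "t" (3): a world point X has camera coordinates R X + t. Camera axes: x right, y down, z forward; pixel columns grow to the right and rows downward; lengths in mm; the calibration is good to about 2 mm. A picture is of the moment at which its call begins: read the wrist's pose just before it. camera_model takes no time and is no camera call; for the wrist camera it gives the pose at the moment of the call.
- env.hand_in(): hands the job in, once; it reports no verdict.
The state is a dict: "clock": time; "joints": joint angles; "dq": joint speeds; "tau": joint torques, N m; "ee_pos": TCP position; "orientation": TCP orientation; "wrist_force": force on the tool from outside, world axes, zero at the start; "torque": the same for the moment, N m; "width": finger opening in mm.
Only numpy, scipy, OpenCV 4.12 (cv2) and the standard library are available. Lean on these libraries where they do the work, as an engineer would, in place of code of your own. Each camera call takes 0.05 s, during which the arm holds its last target.

TASK

With your fingertips, sweep the three loose blue screw caps along the bench top, through the open front of the white three-sided catch tray, until all three lie wholly inside it. Only push the caps, do not pick them up, and leave the jar, the red cap, the bottle and the pen where they are.

Things in the scene. Friction and masses are not known exactly. Their poses are not given: they have to be found in the camera images.
- tray: White three-sided tray fixed to the far left or right of the bench, bay marked yellow, no sill or raised floor: caps slide in flat. Origin: bay centre at bench level; x points from the open mouth (towards the robot, turned a little) to the back wall, z up. Bay 130 mm along x (mouth at -65 mm, back wall at +65 mm), 180 mm along y (side walls at +-90 mm). Walls 25 mm high, 6 mm thick, outside the bay
- cap_a_center (a point): Centre (8 mm above the bench) of one of three loose blue screw caps: solid disc 38 mm in diameter, 16 mm high, about 14 to 25 g, lying flat on the bench
- cap_b_center (a point): Centre (8 mm above the bench) of one of three loose blue screw caps: solid disc 38 mm in diameter, 16 mm high, about 14 to 25 g, lying flat on the bench
- cap_c_center (a point): Centre (8 mm above the bench) of one of three loose blue screw caps: solid disc 38 mm in diameter, 16 mm high, about 14 to 25 g, lying flat on the bench
- jar: Small amber glass jar with white lid standing among the blue caps, loose, 42 mm in diameter, 58 mm high; origin at the centre of its underside. Bystander
- rack: Blue tube rack with white-capped clear tubes, fixed, 85 mm along its x, 165 mm along its y, 96 mm high over the tubes; origin at the centre of its underside. Stands at the far side, left or right, opposite the tray. Bystander
- reagent: Clear bottle with red cap, loose, 60 mm in diameter, 130 mm high, at the far side between tray and rack; origin at the centre of its underside. Bystander
- red_cap: Red bottle cap lying flat at the right of the work area, loose, 45 mm in diameter, 22 mm high; origin at the centre of its underside. Bystander, not to be swept in
- marker: Grey marker pen with black cap lying at the left of the work area, loose, 128 mm long along its x, 14 mm thick; origin under its middle. Bystander

How it is judged (in metres and radians):
At the end, for the whole second after the job is handed in: Each blue cap lies at rest on the bench inside the tray's bay: its centre at least 15 mm behind the mouth line, between the walls, and not more than 22 mm above the bench (not on top of another cap) (x of cap_a_center in the frame of tray between -0.05 and 0.065 m and y of cap_a_center in the frame of tray between -0.09 and 0.09 m and height (world z) of each of cap_a_center, cap_b_center, cap_c_center below 0.022 m and linear speed of each of cap_a, cap_b, cap_c below 0.02 m/s and x of cap_b_center in the frame of tray between -0.05 and 0.065 m and y of cap_b_center in the frame of tray between -0.09 and 0.09 m and x of cap_c_center in the frame of tray between -0.05 and 0.065 m and y of cap_c_center in the frame of tray between -0.09 and 0.09 m); the robot touches nothing.
It fails at once if a blue cap is picked up off the bench (its centre more than 30 mm up) instead of being swept along it (height (world z) of any of cap_a_center, cap_b_center, cap_c_center above 0.03 m).
It fails at once if the amber jar is moved more than 12 mm or knocked over (distance of jar from where it was at the start of the episode above 0.012 m or angle between jar's own z axis and vertical above 0.4 rad).
It fails at once if the clear reagent bottle is moved more than 12 mm or knocked over (distance of reagent from where it was at the start of the episode above 0.012 m or angle between reagent's own z axis and vertical above 0.4 rad).
It fails at once if the red cap is moved more than 12 mm or knocked over (distance of red_cap from where it was at the start of the episode above 0.012 m).
It fails at once if the marker pen is moved more than 12 mm or knocked over (distance of marker from where it was at the start of the episode above 0.012 m).
It also fails if it takes over 72 s, if anything falls off the work surface, if the arm or the gripper's body presses on something with over 40 N, if the wrist force passes 120 N, or if a joint passes its speed limit or range.

## Working session

There is one attempt and no reset: what is moved stays moved. The work goes in short steps, Python scripts to look and compute and a shell command to move; the robot and the scene stay as the last step left them, time stands still between calls to the robot, and variables do not carry over. Pictures are saved under pics/ and viewed, and the job is handed in when it is done.

```bash
mkdir -p pics; python3 - <<'E'
from cell import env
import cv2,numpy as np
s=env.state();print(s)
for n in("top","side"):
    p,d=env.capture(n);cv2.imwrite(f"pics/{n}0.png",p[:,:,::-1]);np.savez(f"{n}0.npz",p=p,d=d)
    m=env.camera_model(n);print(n,m)
print(env.finger_overhang)
E
```

```text
{'clock': 0.0, 'joints': array([ 1.07740917e+00,  1.24527635e-01,  1.65163243e+00,  8.05251351e-06,
        1.36751546e+00, -8.25907047e-02]), 'dq': array([ 5.72145765e-04,  1.32327764e-03, -6.79391247e-05,  1.05970378e-03,
       -3.15407272e-04, -7.77380470e-04]), 'tau': array([-3.19944147e-04, -4.23617435e+01, -3.65450871e+01, -4.02955698e-05,
        6.62876613e-03,  3.08638346e-05]), 'ee_pos': array([259.33121685, 595.43223042, 255.0629638 ]), 'orientation': array([ 0.1435146 ,  0.69245462, -0.14492517,  0.69203096]), 'wrist_force': array([ 0.44707436,  0.73866409, -0.06885118]), 'torque': array([-0.02652056,  0.00042028, -0.01454175]), 'width': 85.52823409682871}
top {'camera_matrix': array([[527.89927004,   0.        , 277.47623146],
       [  0.        , 527.89927004, 203.59701372],
       [  0.        ,   0.        ,   1.        ]]), 'D': array([0.00212745, 0.        , 0.        , 0.        , 0.        ]), 'R': array([[ 0.01881506, -0.99957673,  0.02218901],
       [-0.99297187, -0.02127514, -0.11642265],
       [ 0.11684545, -0.01984256, -0.99295187]]), 't': array([2.72044686e-01, 5.95167529e+02, 1.34042086e+03])}
side {'camera_matrix': array([[498.14978255,   0.        , 283.0027696 ],
       [  0.        , 498.14978255, 214.41237932],
       [  0.        ,   0.        ,   1.        ]]), 'D': array([-0.03711462,  0.        ,  0.        ,  0.        ,  0.        ]), 'R': array([[ 0.90411285, -0.42694805,  0.0171847 ],
       [-0.28625491, -0.63505671, -0.71746854],
       [ 0.31723505,  0.64375332, -0.69637891]]), 't': array([-550.387619  ,  230.61965307, 1092.59373165])}
25.0
```

View pics/top0.png

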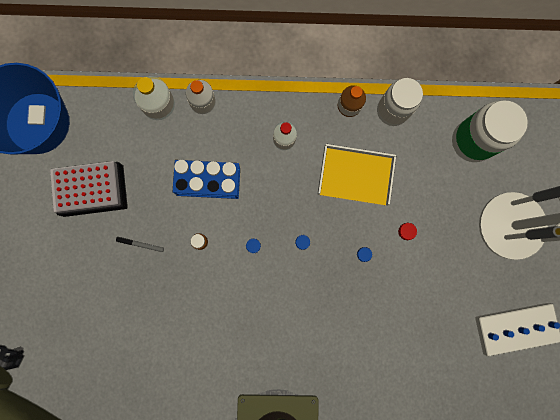

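View pics/side0.png

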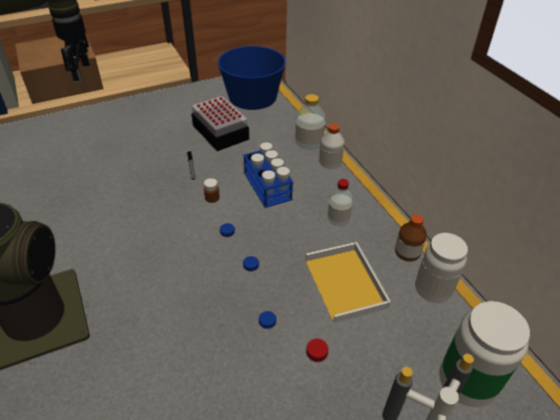

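The top view shows the blue caps at about (253,246), (302,242) and (364,254). The yellow tray bay is at (357,175), the red cap at (408,231), the jar at (199,241), the bottle at (285,133) and the pen at (140,244). The side view agrees. Next I'll measure positions.

```bash
cat > h.py <<'E'
from cell import env
import cv2,numpy as np
def cast(n,px,z,m=None):
    m=m or env.camera_model(n)
    u=cv2.undistortPoints(np.array(px,float).reshape(-1,1,2),m['camera_matrix'],m['D']).reshape(-1,2)
    r=np.c_[u,np.ones(len(u))]@m['R'];c=-m['R'].T@m['t']
    return c+r*((z-c[2])/r[:,2])[:,None]
def mask(p,lo,hi):
    return cv2.inRange(cv2.cvtColor(p,cv2.COLOR_RGB2HSV),np.array(lo),np.array(hi))
def blobs(mk,a0,a1):
    o=[]
    n,l,s,c=cv2.connectedComponentsWithStats(mk)
    return [(s[i,4],c[i]) for i in range(1,n) if a0<s[i,4]<a1]
def tray(p,n='top'):
    y=mask(p,(18,150,120),(32,255,255))
    n_,l,s,c=cv2.connectedComponentsWithStats(y)
    # bay: biggest with compact box
    i=max(range(1,n_),key=lambda i:s[i,4] if s[i,2]<150 else 0)
    cs,_=cv2.findContours((l==i).astype(np.uint8),0,2)
    return cv2.convexHull(cs[0]).reshape(-1,2)
def caps(n,p):
    for a,c in blobs(mask(p,(100,150,60),(125,255,255)),100,450):
        print(n,'blue',a,c.round(1),cast(n,[c],14)[0].round(1))
    for a,c in blobs(mask(p,(0,180,90),(6,255,255))|mask(p,(174,180,90),(180,255,255)),60,600):
        print(n,'red',a,c.round(1),cast(n,[c],20)[0].round(1))
E
python3 - <<'E'
from h import *
for n in('top','side'):
    p=np.load(n+'0.npz')['p'];caps(n,p)
    h=tray(p);w=cast(n,h,0)[:,:2]
    r=cv2.minAreaRect(w.astype(np.float32));print(r,cv2.boxPoints(r).round(1).tolist())
print('jar',cast('top',[[199,241]],58),'side',cast('side',[[211,185]],58))
print('bottle',cast('top',[[286,128]],130))
E
```

```text
top blue 166 [302.3 241.9] [497.7 -55.4  14. ]
top blue 160 [252.9 245.5] [485.8  74.1  14. ]
top blue 166 [364.3 254.2] [ 468.7 -218.5   14. ]
top red 88 [285.6 127.4] [802.6  -5.9  20. ]
top red 224 [408.  230.8] [ 532.  -332.9   20. ]
((678.5504150390625, -198.3433074951172), (178.3934326171875, 130.4053192138672), 82.27445220947266) [[601.9000244140625, -278.0], [731.2000122070312, -295.5], [755.2000122070312, -118.69999694824219], [625.9000244140625, -101.19999694824219]]
side blue 122 [226.7 228.8] [482.1  71.8  14. ]
side blue 146 [250.5 262.5] [494.2 -58.2  14. ]
side blue 202 [267.1 318.8] [ 465.2 -221.9   14. ]
side red 304 [317.  348.1] [ 528.4 -334.7   20. ]
((676.642822265625, -194.1350860595703), (174.89913940429688, 130.15390014648438), 82.35612487792969) [[600.5, -272.20001220703125], [729.5, -289.5], [752.7999877929688, -116.0999984741211], [623.7999877929688, -98.80000305175781]]
jar [[492.74890596 209.55061468  58.        ]] side [[488.92836974 201.66471113  58.        ]]
bottle [[771.9138042   -3.33661902 130.        ]]
```

```bash
cat >> h.py <<'E'
from scipy.spatial.transform import Rotation as Ro
def goal(ang,flip=0):
    """tool x down; tool z = push direction (or opposite if flip)"""
    a=np.radians(ang);d=np.array([np.cos(a),np.sin(a),0]);z=-d if flip else d
    x=np.array([0,0,-1.]);y=np.cross(z,x)
    return Ro.from_matrix(np.c_[x,y,z])
def rows(targets,flip=0):
    s=env.state();R=Ro.from_quat(s['orientation']);p=s['ee_pos']
    print('t',s['clock'],'p',p.round(1),'w',round(s['width'],1),'F',s['wrist_force'].round(1),'j',s['joints'].round(2))
    M=R.as_matrix();print('x',M[:,0].round(3),'z yaw',np.degrees(np.arctan2(M[1,2],M[0,2])).round(1))
    for (x,y,z,a) in targets:
        print((x,y,z,a),'->',R.inv().apply(np.array([x,y,z])-p).round(1),(R.inv()*goal(a,flip)).as_rotvec(degrees=True).round(1))
E
python3 - <<'E'
from h import *
rows([(480,200,180,-7.4),(422,-214,120,-7.4)],0)
rows([(480,200,180,-7.4),(422,-214,120,-7.4)],1)
E
```

```text
t 0.1 p [259.4 595.4 255.2] w 85.6 F [-0.7 -0.   0.1] j [ 1.08  0.12  1.65 -0.    1.37 -0.08]
x [-0.001 -0.002 -1.   ] z yaw -23.5
(480, 200, 180, -7.4) -> [  75.6 -274.3  360.2] [-16.1  -0.    0.1]
(422, -214, 120, -7.4) -> [ 136.4 -676.9  472.4] [-16.1  -0.    0.1]
t 0.1 p [259.4 595.4 255.2] w 85.6 F [-0.7 -0.   0.1] j [ 1.08  0.12  1.65 -0.    1.37 -0.08]
x [-0.001 -0.002 -1.   ] z yaw -23.5
(480, 200, 180, -7.4) -> [  75.6 -274.3  360.2] [163.9   0.2   0. ]
(422, -214, 120, -7.4) -> [ 136.4 -676.9  472.4] [163.9   0.2   0. ]
```

```bash
python3 -m pendant '[[10,-30,40,-4,0,0,0.435],[20,-60,80,-8,0,0,0.435],[30,-90,120,-12,0,0,0.435],[40,-120,160,-16,0,0,0.435],[50,-150,200,-16,0,0,0.435],[60,-180,240,-16,0,0,0.435],[70,-210,280,-16,0,0,0.435],[75,-240,320,-16,0,0,0.435],[75,-274,360,-16,0,0,0.435],[75,-274,360,-16,0,0,0.435]]'
python3 - <<'E'
from h import *
rows([(422,-214,120,-7.4)])
E
```

```text
clock: 1.1
ee_pos: [481.1, 196.5, 179.9]
orientation: [0.047, 0.706, -0.049, 0.705]
wrist_force: [-0.1, 0.3, 0.4]
width: 24.3
t 1.1 p [481.1 196.5 179.9] w 24.3 F [-0.1  0.3  0.4] j [ 0.29 -0.1   2.01 -0.    1.24 -1.15]
x [-0.002 -0.003 -1.   ] z yaw -7.8
(422, -214, 120, -7.4) -> [  61.3 -414.5   -2.5] [-0.4 -0.1  0.2]
```

```bash
python3 -m pendant '[[6,-45,-1,0,0,0,0.435],[12,-90,-1,0,0,0,0.435],[18,-135,-2,0,0,0,0.435],[24,-180,-2,0,0,0,0.435],[30,-225,-2,0,0,0,0.435],[36,-270,-2,0,0,0,0.435],[42,-315,-2,0,0,0,0.435],[50,-360,-2,0,0,0,0.435],[60,-414,-2,0,0,0,0.435],[60,-414,-2,0,0,0,0.435]]'
python3 - <<'E'
from h import *
p,d=env.capture('top');caps('top',p);cv2.imwrite("pics/top1.png",p[:,:,::-1])
p,d=env.capture('side');caps('side',p);cv2.imwrite("pics/side1.png",p[:,:,::-1])
p,d=env.capture('wrist');cv2.imwrite("pics/wrist1.png",p[:,:,::-1])
rows([(422,-214,31,-7.4)])
E
```

```text
clock: 2.1
ee_pos: [421.5, -216.7, 120.4]
orientation: [0.049, 0.706, -0.051, 0.704]
wrist_force: [-0.0, 0.5, 0.8]
width: 24.3
top blue 166 [302.3 241.9] [497.7 -55.4  14. ]
top blue 160 [252.9 245.5] [485.8  74.1  14. ]
top blue 142 [363.5 253.7] [ 469.9 -216.5   14. ]
top red 89 [285.6 127.4] [802.8  -5.9  20. ]
top red 224 [408.  230.8] [ 532.  -332.9   20. ]
side blue 413 [279.2 192.6] [664.6 143.4  14. ]
side blue 211 [267.  319.1] [ 464.7 -222.6   14. ]
side red 314 [317.  348.4] [ 528.2 -335.2   20. ]
t 2.25 p [ 422.5 -213.   120.9] w 24.4 F [-0.6  1.2  0.7] j [-0.58 -0.15  2.16 -0.    1.13 -2.01]
x [-0.002 -0.002 -1.   ] z yaw -7.9
(422, -214, 31, -7.4) -> [89.9 -0.9 -0.2] [-0.5 -0.1  0.1]
```

View pics/wrist1.png

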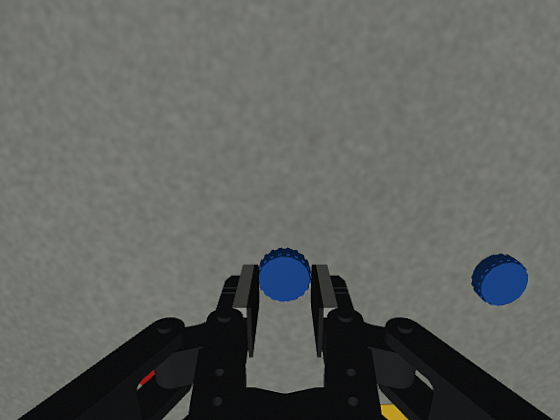

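View pics/side1.png

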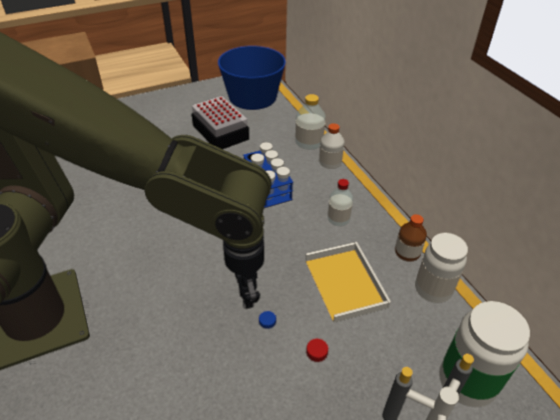

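The wrist view shows cap C at (285,275), centred between the fingertips. The tray lies ahead, at the bottom of the image. I'll lower the fingers behind the cap.

```bash
python3 -m pendant '[[30,-1,0,0,0,0,0.435],[60,-1,0,0,0,0,0.435],[80,-1,0,0,0,0,0.435],[89,-1,0,0,0,0,0.435],[89,-1,0,0,0,0,0.435]]'
python3 - <<'E'
from h import *
p,d=env.capture('side');cv2.imwrite("pics/side2.png",cv2.resize(p[200:370,180:400,::-1],None,fx=3,fy=3))
rows([(675,-247,31,-7.4)])
E
```

```text
clock: 2.75
ee_pos: [421.8, -212.3, 30.9]
orientation: [0.048, 0.707, -0.048, 0.704]
wrist_force: [-0.1, 0.8, -0.2]
width: 24.1
t 2.8 p [ 422.6 -213.2   32.2] w 24.2 F [-0.8  0.8  0.1] j [-0.58 -0.    2.2  -0.    0.95 -2.01]
x [-0.002 -0.002 -1.   ] z yaw -7.8
(675, -247, 31, -7.4) -> [  0.7   0.6 254.6] [-0.4 -0.1  0.1]
```

View pics/side2.png

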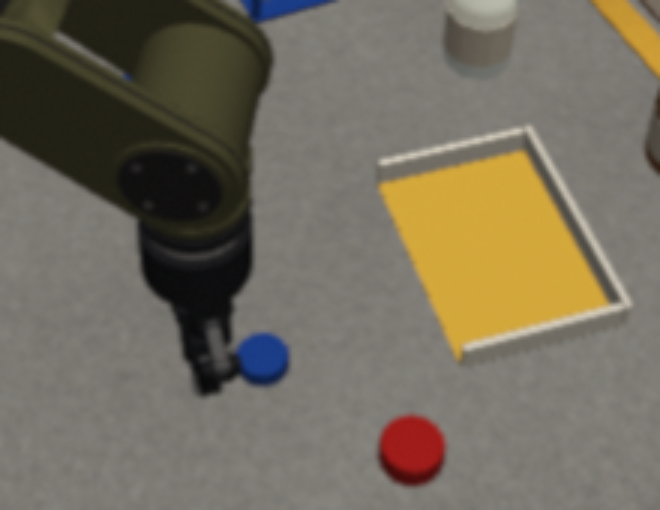

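The fingertips stand near the bench just behind cap C, with a clear lane to the tray. I'll push.

```bash
python3 -m pendant '[[1,0,12,0,0,0,0.435],[1,0,24,0,0,0,0.435],[1,0,36,0,0,0,0.435],[1,0,48,0,0,0,0.435],[1,0,60,0,0,0,0.435],[1,0,73,0,0,0,0.435],[1,0,86,0,0,0,0.435],[1,0,99,0,0,0,0.435],[1,0,112,0,0,0,0.435],[1,0,125,0,0,0,0.435]]'
python3 - <<'E'
from h import *
p,d=env.capture('side');caps('side',p);cv2.imwrite("pics/side3.png",cv2.resize(p[200:370,180:400,::-1],None,fx=3,fy=3))
rows([(675,-247,31,-7.4)])
E
```

```text
clock: 3.8
ee_pos: [547.5, -230.2, 30.8]
orientation: [0.047, 0.706, -0.049, 0.705]
wrist_force: [-0.3, -1.5, 0.5]
width: 23.9
side blue 137 [226.7 229.4] [481.3  69.8  14. ]
side blue 157 [250.5 263. ] [493.6 -59.6  14. ]
side red 315 [317.  348.5] [ 528.1 -335.3   20. ]
t 3.85 p [ 549.4 -230.7   31.4] w 24.0 F [ 0.2 -0.4  1.3] j [-0.49  0.25  1.92 -0.    0.97 -1.92]
x [ 0.    -0.003 -1.   ] z yaw -7.8
(675, -247, 31, -7.4) -> [  0.5   0.8 126.6] [-0.4  0.   0.1]
```

View pics/side3.png

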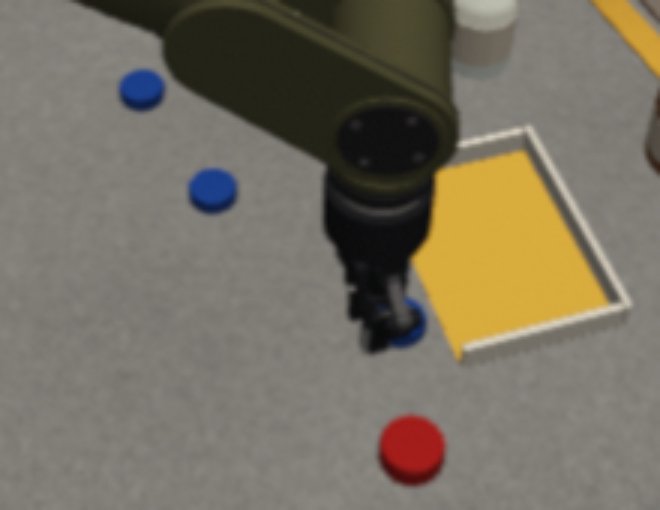

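Cap C is still cradled in front of the fingers, at the mouth. I'll keep pushing, slow down at the end, then back off.

```bash
python3 -m pendant '[[0,1,14,0,0,0,0.435],[0,1,28,0,0,0,0.435],[0,1,42,0,0,0,0.435],[0,1,56,0,0,0,0.435],[0,1,70,0,0,0,0.435],[0,1,84,0,0,0,0.435],[0,1,98,0,0,0,0.435],[0,1,110,0,0,0,0.435],[0,1,119,0,0,0,0.435],[0,1,125,0,0,0,0.435]]'
python3 -m pendant '[[0,0,-8,0,0,0,0.435],[-10,0,-25,0,0,0,0.435],[-40,0,-50,0,0,0,0.435],[-70,10,-80,0,0,0,0.435]]'
python3 - <<'E'
from h import *
p,d=env.capture('side');caps('side',p);cv2.imwrite("pics/side4.png",cv2.resize(p[200:370,180:400,::-1],None,fx=3,fy=3))
B=np.array([496,-57]);T=np.array([678+.991*30,-197-.134*30]);v=T-B;L=np.linalg.norm(v);v/=L;a=np.degrees(np.arctan2(v[1],v[0]));print(a,L)
q=B-45*v;print(q,T-25.7*v)
rows([(q[0],q[1],100,a)])
E
```

```text
clock: 4.85
ee_pos: [674.1, -246.7, 31.4]
orientation: [0.047, 0.705, -0.049, 0.706]
wrist_force: [-0.4, 1.3, -0.3]
width: 24.3
clock: 5.25
ee_pos: [594.0, -225.9, 100.8]
orientation: [0.047, 0.706, -0.049, 0.705]
wrist_force: [-0.3, -0.7, 0.4]
width: 24.2
side blue 136 [226.7 229.3] [481.4  69.9  14. ]
side blue 157 [250.5 263. ] [493.6 -59.6  14. ]
side blue 163 [365.2 293. ] [ 698.4 -251.7   14. ]
side red 316 [317.  348.5] [ 528.  -335.3   20. ]
-34.2237692606703 256.06904010442184
[458.79187052 -31.69080996] [ 686.48002383 -186.56564035]
t 5.3 p [ 593.  -224.6  106.5] w 23.9 F [1.8 0.8 1.9] j [-0.45  0.22  1.8  -0.    1.11 -1.88]
x [ 0.001 -0.003 -1.   ] z yaw -7.8
(np.float64(458.7918705200962), np.float64(-31.690809957513146), 100, np.float64(-34.2237692606703)) -> [   5.7  173.  -159.1] [26.5  0.1  0.1]
```

View pics/side4.png

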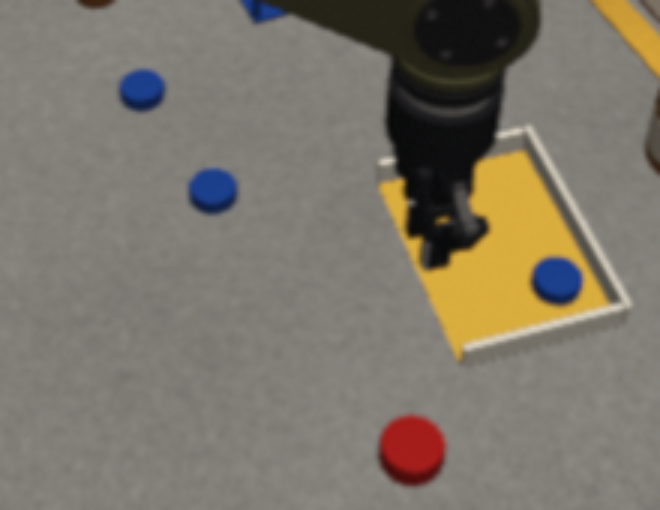

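Cap C lies inside the tray, near (698,-252). Cap B is next: I'll move the fingers behind it, turned to -34°.

```bash
python3 -m pendant '[[5,30,-27,5,0,0,0.435],[5,60,-54,10,0,0,0.435],[5,90,-81,15,0,0,0.435],[5,120,-108,20,0,0,0.435],[5,150,-135,26.5,0,0,0.435],[5,173,-159,26.5,0,0,0.435],[5,173,-159,26.5,0,0,0.435]]'
python3 - <<'E'
from h import *
p,d=env.capture('wrist');cv2.imwrite("pics/wrist2.png",p[:,:,::-1])
rows([(458.8,-31.7,31,-34.2)])
E
```

```text
clock: 6.0
ee_pos: [455.2, -29.3, 99.4]
orientation: [0.206, 0.676, -0.208, 0.676]
wrist_force: [0.3, -0.7, 0.2]
width: 24.3
t 6.05 p [457.  -30.6 100.2] w 24.2 F [-0.2 -1.2  0.4] j [-0.18 -0.16  2.2  -0.    1.09 -1.16]
x [ 0.001 -0.003 -1.   ] z yaw -34.1
(458.8, -31.7, 31, -34.2) -> [69.2  0.3  1.9] [0.1 0.1 0.1]
```

View pics/wrist2.png

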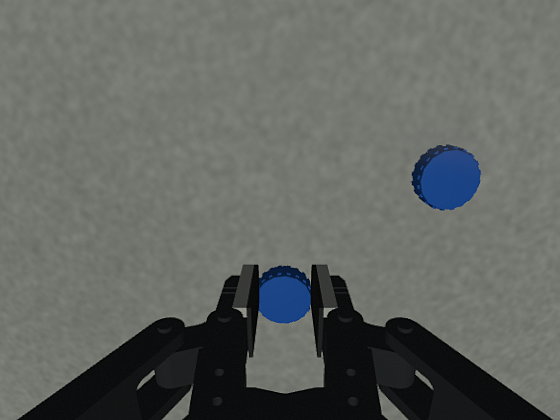

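Cap B is centred between the fingers at (285,295). I'll descend and push 275 mm along the tool's z.

```bash
python3 -m pendant '[[30,0,1,0,0,0,0.435],[55,0,1,0,0,0,0.435],[69,0,1,0,0,0,0.435],[69,0,5,0,0,0,0.435],[69,0,17,0,0,0,0.435],[69,0,29,0,0,0,0.435],[69,0,41,0,0,0,0.435],[69,0,54,0,0,0,0.435],[69,0,67,0,0,0,0.435],[69,0,80,0,0,0,0.435]]'
python3 - <<'E'
from h import *
p,d=env.capture('side');cv2.imwrite("pics/side5.png",cv2.resize(p[200:370,180:400,::-1],None,fx=3,fy=3))
rows([(686.5,-186.6,31,-34.2)])
E
```

```text
clock: 7.05
ee_pos: [524.5, -76.5, 31.6]
orientation: [0.207, 0.675, -0.209, 0.677]
wrist_force: [-0.0, 0.1, 0.3]
width: 24.0
t 7.1 p [526.2 -77.5  32.2] w 24.2 F [ 0.2 -0.2  1. ] j [-0.25  0.12  2.07 -0.    0.95 -1.22]
x [ 0.004 -0.004 -1.   ] z yaw -34.2
(686.5, -186.6, 31, -34.2) -> [  2.2  -0.2 193.9] [0.  0.3 0.1]
```

View pics/side5.png

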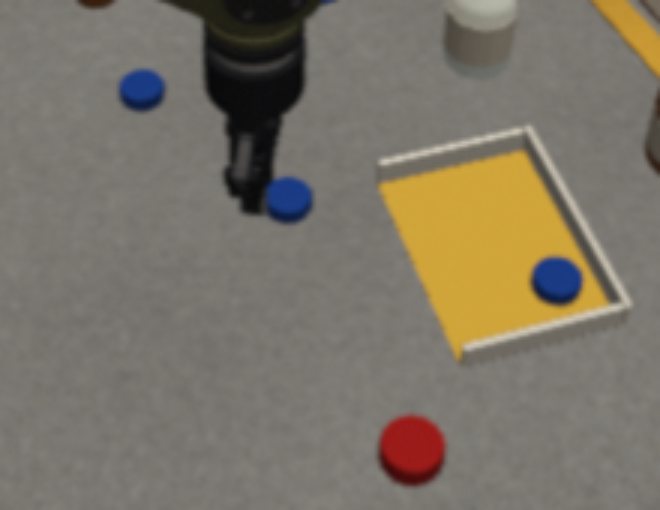

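Cap B is sliding ahead of the fingers towards the middle of the mouth.

```bash
python3 -m pendant '[[1,0,13,0,0,0,0.435],[1,0,26,0,0,0,0.435],[1,0,39,0,0,0,0.435],[1,0,52,0,0,0,0.435],[1,0,65,0,0,0,0.435],[1,0,78,0,0,0,0.435],[1,0,91,0,0,0,0.435],[1,0,104,0,0,0,0.435],[1,0,117,0,0,0,0.435],[1,0,130,0,0,0,0.435]]'
python3 -m pendant '[[1,0,13,0,0,0,0.435],[1,0,26,0,0,0,0.435],[1,0,39,0,0,0,0.435],[1,0,50,0,0,0,0.435],[1,0,58,0,0,0,0.435],[1,0,63,0,0,0,0.435],[0,0,50,0,0,0,0.435],[-30,0,30,0,0,0,0.435],[-70,0,0,0,0,0,0.435],[-70,0,-40,0,0,0,0.435]]'
python3 - <<'E'
from h import *
p,d=env.capture('side');caps('side',p);cv2.imwrite("pics/side6.png",cv2.resize(p[200:370,180:400,::-1],None,fx=3,fy=3))
A=np.array([484.,73]);T=np.array([565.,-125]);v=T-A;L=np.linalg.norm(v);v/=L;a=np.degrees(np.arctan2(v[1],v[0]));print(a,L)
q=A-45*v;print(q,T-25.7*v)
rows([(q[0],q[1],100,a)])
E
```

```text
clock: 8.1
ee_pos: [634.6, -151.1, 31.8]
orientation: [0.207, 0.674, -0.209, 0.678]
wrist_force: [-0.8, -0.2, -0.0]
width: 23.9
clock: 9.1
ee_pos: [605.2, -129.5, 108.5]
orientation: [0.207, 0.67, -0.209, 0.682]
wrist_force: [1.7, -0.2, 1.6]
width: 24.0
side blue 137 [226.7 229.4] [481.3  69.8  14. ]
side blue 150 [357.6 276.9] [ 707.2 -203.9   14. ]
side blue 162 [365.2 292.9] [ 698.5 -251.6   14. ]
side red 314 [317.  348.4] [ 528.2 -335.2   20. ]
-67.75097634278764 213.92755783208483
[466.96152194 114.64961303] [ 555.26913586 -101.21344323]
t 9.15 p [ 597. -125.  103.] w 24.3 F [-1.6  2.9 -3.2] j [-0.29  0.18  1.86 -0.    1.1  -1.27]
x [ 0.002 -0.003 -1.   ] z yaw -34.1
(np.float64(466.9615219425773), np.float64(114.64961302925545), 100, np.float64(-67.75097634278764)) -> [   2.1  125.5 -242. ] [33.6  0.2  0. ]
```

View pics/side6.png

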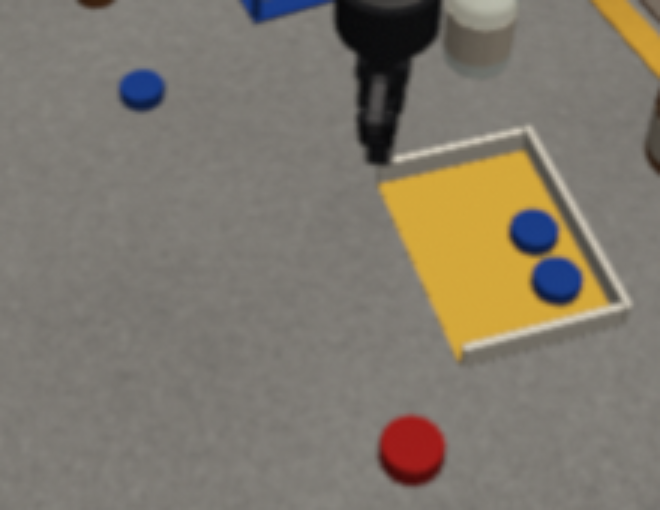

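Cap B is in, near (707,-204). Cap A is last: I'll push it to a spot in front of the mouth first, then turn and push it in.

```bash
python3 -m pendant '[[0,20,-35,5,0,0,0.435],[0,40,-70,10,0,0,0.435],[0,60,-105,16,0,0,0.435],[1,80,-140,22,0,0,0.435],[2,100,-175,28,0,0,0.435],[2,115,-210,33.6,0,0,0.435],[2,125.5,-242,33.6,0,0,0.435],[2,125.5,-242,33.6,0,0,0.435]]'
python3 - <<'E'
from h import *
p,d=env.capture('wrist');cv2.imwrite("pics/wrist3.png",p[:,:,::-1])
rows([(467,114.6,31,-67.75)])
E
```

```text
clock: 9.95
ee_pos: [464.3, 116.9, 99.3]
orientation: [0.392, 0.588, -0.393, 0.588]
wrist_force: [0.9, 0.2, -0.5]
width: 23.9
t 10.0 p [465.7 115.8  99.7] w 24.3 F [ 0.4 -0.1 -0.3] j [ 0.13 -0.1   2.16 -0.    1.09 -0.26]
x [ 0.001 -0.003 -1.   ] z yaw -67.5
(467, 114.6, 31, -67.75) -> [68.7  0.8  1.4] [0.2 0.2 0. ]
```

View pics/wrist3.png

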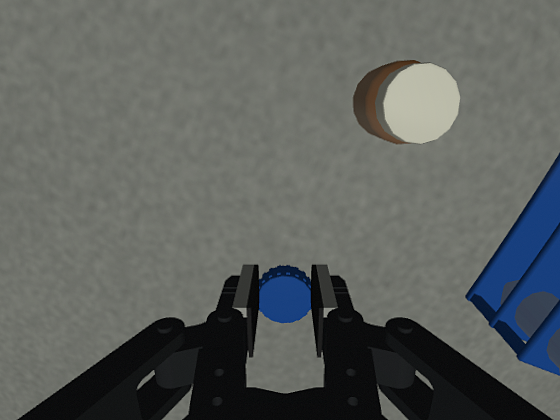

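Cap A is centred at (285,295). The jar, at (410,103), and the rack are clear behind.

```bash
python3 -m pendant '[[30,1,1,0,0,0,0.435],[55,1,1,0,0,0,0.435],[68,1,1,0,0,0,0.435],[68,1,5,0,0,0,0.435],[68,1,17,0,0,0,0.435],[68,1,29,0,0,0,0.435],[68,1,41,0,0,0,0.435],[68,1,54,0,0,0,0.435],[68,1,67,0,0,0,0.435],[68,1,80,0,0,0,0.435]]'
python3 - <<'E'
from h import *
rows([(555.3,-101.2,31,-67.75)])
E
```

```text
clock: 11.0
ee_pos: [497.9, 40.8, 32.3]
orientation: [0.392, 0.587, -0.394, 0.589]
wrist_force: [-0.3, -0.1, 0.4]
width: 24.1
t 11.0 p [497.9  40.8  32.3] w 24.1 F [-0.3 -0.1  0.4] j [-0.02  0.05  2.14 -0.    0.95 -0.41]
x [ 0.001 -0.003 -1.   ] z yaw -67.5
(555.3, -101.2, 31, -67.75) -> [  1.8  -1.2 153.2] [ 0.2  0.2 -0. ]
```

```bash
python3 -m pendant '[[1,0,15,0,0,0,0.435],[1,0,30,0,0,0,0.435],[1,0,45,0,0,0,0.435],[1,0,60,0,0,0,0.435],[1,0,75,0,0,0,0.435],[1,0,90,0,0,0,0.435],[1,0,105,0,0,0,0.435],[1,0,120,0,0,0,0.435],[1,0,135,0,0,0,0.435],[1,0,146,0,0,0,0.435]]'
python3 -m pendant '[[0,0,4,0,0,0,0.435],[0,0,6,0,0,0,0.435],[0,0,-15,0,0,0,0.435],[-30,0,-40,0,0,0,0.435],[-70,0,-70,0,0,0,0.435],[-70,0,-90,0,0,0,0.435]]'
python3 - <<'E'
from h import *
p,d=env.capture('side');caps('side',p);cv2.imwrite("pics/side7.png",p[:,:,::-1])
p,d=env.capture('top');caps('top',p);cv2.imwrite("pics/top7.png",p[:,:,::-1])
E
```

```text
clock: 12.0
ee_pos: [554.3, -95.4, 31.9]
orientation: [0.393, 0.587, -0.394, 0.589]
wrist_force: [-0.0, 1.2, -0.8]
width: 24.3
clock: 12.6
ee_pos: [522.7, -10.8, 107.2]
orientation: [0.394, 0.584, -0.392, 0.592]
wrist_force: [1.1, 0.5, 0.1]
width: 24.2
side blue 366 [280.6 192. ] [669.1 144.   14. ]
side blue 164 [289.6 273.3] [ 565.7 -127.4   14. ]
side blue 148 [357.6 276.8] [ 707.4 -203.7   14. ]
side blue 162 [365.2 292.9] [ 698.5 -251.6   14. ]
side red 311 [317.  348.3] [ 528.3 -335.    20. ]
top blue 147 [357.3 162.7] [ 712.4 -199.9   14. ]
top blue 153 [375.4 166.5] [ 703.  -248.4   14. ]
top blue 162 [328.5 215.1] [ 569.8 -123.6   14. ]
top red 88 [285.6 127.4] [802.6  -5.9  20. ]
top red 224 [408.  230.8] [ 532.  -332.9   20. ]
```

View pics/side7.png

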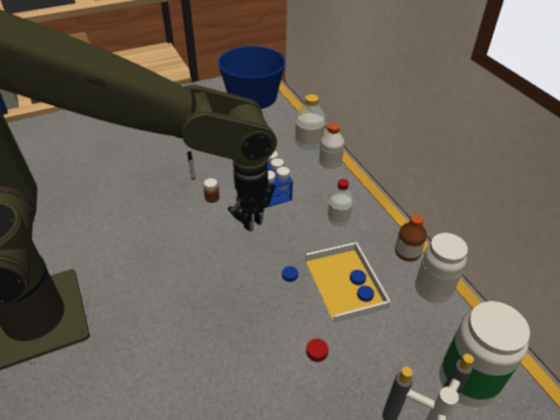

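Cap A sits at (290,273) in the side view, about world (568,-125), just in front of the mouth. I'll approach it from the robot side at -13°.

```bash
python3 - <<'E'
from h import *
rows([(524,-115.3,90,-13)])
E
```

```text
t 12.7 p [519.6 -10.1 102.9] w 24.5 F [-1.3 -1.  -0.2] j [-0.12 -0.02  2.07 -0.    1.08 -0.52]
x [ 0.004 -0.003 -1.   ] z yaw -67.4
(524, -115.3, 90, -13) -> [ 13.2 -36.5  98.8] [-54.4   0.3  -0. ]
```

```bash
python3 -m pendant '[[2,-6,16,-8,0,0,0.435],[4,-12,32,-16,0,0,0.435],[6,-18,48,-24,0,0,0.435],[8,-24,64,-32,0,0,0.435],[10,-30,80,-40,0,0,0.435],[13,-36,99,-48,0,0,0.435],[13,-36.5,99,-54.4,0,0,0.435],[13,-36.5,99,-54.4,0,0,0.435]]'
python3 - <<'E'
from h import *
p,d=env.capture('wrist');cv2.imwrite("pics/wrist4.png",p[:,:,::-1])
rows([(524,-115.3,31,-13),(659,-146.6,31,-13)])
E
```

```text
clock: 13.5
ee_pos: [523.3, -116.3, 89.0]
orientation: [0.08, 0.702, -0.081, 0.703]
wrist_force: [0.5, -0.7, 0.8]
width: 24.1
t 13.55 p [ 523.4 -115.9   89.2] w 24.1 F [ 0.3 -1.1 -0.6] j [-0.32  0.04  2.04 -0.    1.06 -1.66]
x [ 0.002 -0.002 -1.   ] z yaw -13.1
(524, -115.3, 31, -13) -> [58.2  0.8  0.3] [-0.1  0.1  0.1]
(659, -146.6, 31, -13) -> [ 58.5   1.  138.8] [-0.1  0.1  0.1]
```

View pics/wrist4.png

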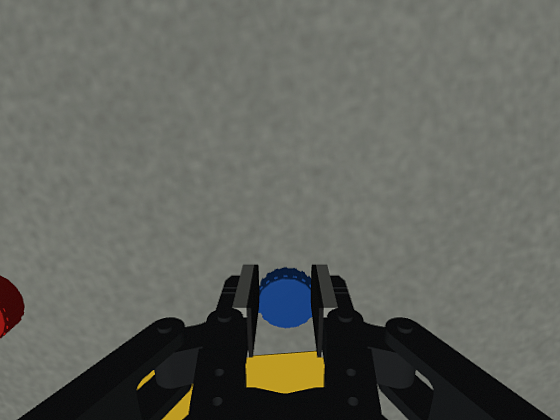

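Cap A is centred at (287,300), with the tray mouth directly ahead.

```bash
python3 -m pendant '[[25,1,0,0,0,0,0.435],[48,1,0,0,0,0,0.435],[58,1,0,0,0,0,0.435],[58,1,5,0,0,0,0.435],[58,1,17,0,0,0,0.435],[58,1,29,0,0,0,0.435],[58,1,41,0,0,0,0.435],[58,1,54,0,0,0,0.435],[58,1,67,0,0,0,0.435],[58,1,80,0,0,0,0.435]]'
python3 -m pendant '[[0,0,13,0,0,0,0.435],[0,0,26,0,0,0,0.435],[0,0,38,0,0,0,0.435],[0,0,49,0,0,0,0.435],[0,0,57,0,0,0,0.435],[0,0,62,0,0,0,0.435],[0,0,50,0,0,0,0.435],[-30,0,30,0,0,0,0.435],[-75,0,0,0,0,0,0.435],[-110,0,-45,0,0,0,0.435]]'
python3 -m pendant '[[-20,0,-50,0,0,0,0.435],[-20,0,-100,0,0,0,0.435],[-20,0,-150,0,0,0,0.435],[-20,0,-150,0,0,0,0.435],[-20,0,-150,0,0,0,0.435]]'
python3 - <<'E'
from h import *
for n in('side','top'):
    p,d=env.capture(n);caps(n,p);cv2.imwrite(f"pics/{n}8.png",p[:,:,::-1])
T=np.array([678,-197]);ex=np.array([.991,-.134]);ey=np.array([.134,.991])
m=mask(p,(100,150,60),(125,255,255))
for a,c in blobs(m,100,450):
    w=cast('top',[c],14)[0,:2]-T;print('tray frame',(w@ex).round(1),(w@ey).round(1))
print(env.state()['wrist_force'],env.state()['clock'])
E
```

```text
clock: 14.55
ee_pos: [603.7, -133.8, 32.3]
orientation: [0.08, 0.701, -0.082, 0.704]
wrist_force: [0.1, -0.8, 1.2]
width: 24.4
clock: 15.55
ee_pos: [567.0, -125.1, 137.0]
orientation: [0.08, 0.701, -0.082, 0.704]
wrist_force: [0.2, -0.2, 0.9]
width: 24.3
clock: 16.05
ee_pos: [418.9, -90.3, 155.6]
orientation: [0.08, 0.7, -0.082, 0.705]
wrist_force: [0.5, 0.2, 0.9]
width: 23.9
side blue 140 [340.8 265.1] [ 689.2 -155.8   14. ]
side blue 149 [357.6 276.8] [ 707.3 -203.8   14. ]
side blue 162 [365.2 292.9] [ 698.5 -251.6   14. ]
side red 311 [317.  348.3] [ 528.3 -335.    20. ]
top blue 148 [357.3 162.6] [ 712.5 -199.9   14. ]
top blue 153 [375.4 166.5] [ 703.  -248.4   14. ]
top blue 153 [339.6 169.4] [ 693.1 -152.5   14. ]
top red 88 [285.6 127.4] [802.6  -5.9  20. ]
top red 224 [408.  230.8] [ 532.  -332.9   20. ]
tray frame 34.6 1.8
tray frame 31.6 -47.6
tray frame 9.0 46.2
[ 0.21890516 -0.80553069  0.10778174] 16.15
```

View pics/top8.png

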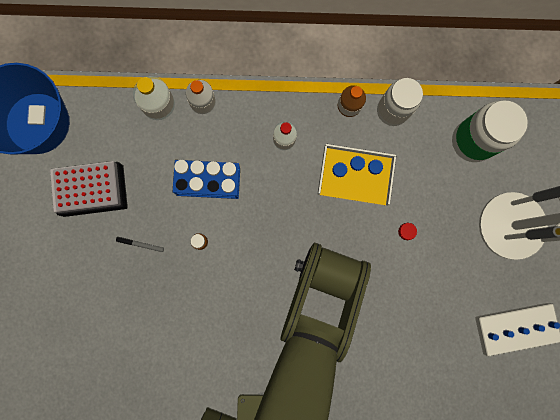

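View pics/side8.png

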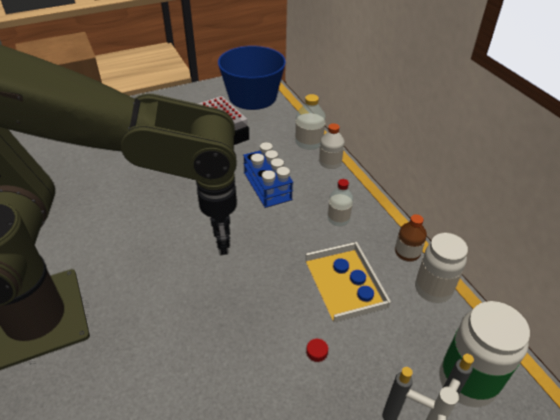

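Both views show all three caps flat inside the bay, at (340,169), (357,163) and (375,166) in the top view. The other objects look unmoved and the arm is clear, so I'll hand in.

```bash
python3 -c "
from cell import env
print(env.hand_in())"
```

```text
the job is handed in; nothing more can be done
None
```

All three blue caps are in the tray and I've handed in the job; `hand_in` reports no verdict. I pushed each one along the bench with the fingers set 24 mm apart. The third cap needed two pushes with a turn in front of the mouth, to clear the tray's side wall.

- **Caps:** the last top view puts their centres at (9, 46), (35, 2) and (32, -48) mm in the tray frame, all well within the limits. The side view agrees to about 5 mm, a constant offset between the two cameras. All three lie flat on the tray floor.
- **Bystanders:** the red cap measured the same before and after. The jar, bottle and pen I compared only by eye in the top view, where they look unmoved.
- **Robot:** it ended clear of everything with about zero wrist force, at 16 s of the 72 s allowed.

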